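Extend the funnel boom to its next locking hole

TASK

The funnel boom on the stand is locked in its short position. Press its spring thumb button down, slide the boom out along the slotted tube and let the button pop fully up through the next hole, so that the funnel stands over the beaker. Work gently: never force the button hard against the edges of the tube, and do not disturb the beaker or the flask.

Things in the scene. Friction and masses are not known exactly. Their poses are not given: they have to be found in the camera images.
- stand: Fixed stand: grey foot plate with two posts that carry a level square aluminium tube (40 mm wide, 200 mm long, top face at 154 mm above the bench). Origin on the bench right under the tube's first hole; z up; the tube and boom run along its y axis and the boom extends toward its -y. The tube runs from 60 mm on the +y side to 142 mm on the -y side of the origin. A slot 11 mm wide runs along the tube's top, with round holes 22 mm wide in it.
- outer_tube: The slotted tube itself, fixed to the stand, same frame as the stand. Its top wall is 4 mm thick. The second hole is in a thin steel sleeve (98 mm long, 44 mm wide, 1 mm higher than the tube) clamped over the tube; the sleeve sits on rubber and yields about 1 mm per 4 N along the tube. Where it was clamped differs: the second hole lies anywhere from 52 to 82 mm beyond the first, and its place is not reported. It must be found by feel or by sight.
- button_cap (a point): Centre of the thumb button's black upright round cap, 20 mm in diameter, 24 mm tall (163 to 187 mm above the bench when up, so there are 9 mm between cap and tube). The cap sits on an 8 mm stem that passes through the slot, so it can be pinched or pushed anywhere along the slot. Same axes as the stand. Below the cap a shoulder 19 mm wide fills the hole and locks the boom with about 1 mm of play. More than 18 N between this shoulder and the tube counts as forcing.
- thumb_button (a joint): How far the thumb button is pressed down (m): 0 fully up, 0.008 bottomed. Spring: 5 N at 0, rising 0.5 N per mm. It must be pressed more than 4 mm (best 6) to slide out of a hole; if let go between holes it rides under the tube wall at about 4 mm, and over a hole it springs up to 0 by itself unless held down or passed faster than about 40 mm/s.
- boom (a joint): How far the boom is slid out along the stand's -y (m): 0 at the first hole; stop at 0.098. Sliding friction about 1.5 N, plus about 1 N while the button rides under the wall. The boom carries the button, and at its outer end, 186 mm beyond the button, a ring with an upturned-mouth white funnel 69 mm across, its stem down (93 to 168 mm above the bench).
- beaker_mid (a point): Middle (40 mm up) of the loose glass beaker, 61 mm wide, 81 mm tall, which stands where the extended funnel will come; z up. Leave it alone.
- flask_mid (a point): Middle (50 mm up) of the loose conical flask, 66 mm wide, 100 mm tall, standing beside the tube; z up. Leave it alone. Not listed: a tall ultrasonic bath stands to the left of and behind the stand: on the way across from the left, pass over it (fingertips at about 0.5 m clear it).

How it is judged:
By the outcome, as a careful person would: the job done as asked, in the order asked, and still so for the second after the job is handed in, with the robot touching nothing.
It also fails if it takes over 45 s, if anything falls off the work surface, if the arm or the gripper's body presses on something with over 40 N, if the wrist force passes 120 N, or if a joint passes its speed limit or range.

ROBOT

A 6-joint arm with a two-finger parallel gripper is mounted at the origin on a cart in front of the work surface, level with it; the furniture and walls round the work are solid. World frame = base frame: x ahead of the robot, y to its left, z up, the work surface at z = 0. Lengths are in m, angles in rad, forces in N, time in s.
With the tool pointing down it reaches from about 0.425 to 1.125 m from the base axis. Payload 14.9 kg.
Tool frame: the origin (TCP) lies between the finger pads; the fingertips stand 11 mm ahead of it and the grasp point (between the pads) lies 8 mm behind it (ctrl.tip_reach is the distance from the TCP to the fingertips, in m); z points along the fingers, y is the line along which they close (so a half turn about z gives the same grasp; the last joint's range is limited). The gripper opens to 91 mm and grips with 3 to 60 N. Pads are 32 mm wide; open, the fingers measure 118 mm over their backs; the gripper's body (76 mm by 178 mm) begins 60 mm behind the grasp point.
Start: joints at [1.294, 0.379, 1.734, -0, 1.028, -0.033], TCP at [0.169, 0.679, 0.225] pointing down, gripper open.
Joint ranges: [-2.77, 2.77], [-0.74, 2.19], [0, 2.66], [-1.06, 4.2], [0.31, 2.87], [-3.08, 3.08]. Speed limits (rad/s): [1.89, 1.89, 2.39, 3.14, 3.14, 3.14].

INTERFACE

Orientations are given as a unit quaternion [x, y, z, w].
In Python, from workcell import sensors, eyes, ticket, ctrl gives the robot as it stands.
- The arm moves only by the tool drive_tool, never from a script. Its argument "increments" is a list that holds one entry, the list of rows, each a list of 4 numbers: the shift along the tool's x, y, z in m, then the turn about the tool's z in rad. In form: [[[tx, ty, tz, roll], ...]]. A call has 1 to 12 rows; each row shifts and turns the commanded pose from where the row before left it, along the tool's axes as they then stand; what a row does not reach is not made up. A row lasts 1/8 s, in which the tool goes at most 62.5 mm and 10.7 degrees, less where a joint would pass 70% of its speed; a pose out of reach is approached as far as the arm can. A call with a gripper value outside its range is refused whole. "hand" is the closure, from -1 (fully open) to 1 (shut), so that 0 is half open, set as the call begins (left out, the last holds). The fingers move at their own pace and stop on an object; "grip_force" is the grip in N (left out, the last holds). Time passes only in rows, so rows that do not move let the fingers close. It gives the time, the measured TCP pose, the force, the opening and the grip force at its end, in the units of the state.
- sensors.get_state(): the state, without advancing time (a new reading comes with each control period).
- eyes.snapshot(name): name is "scene" or "top"; returns a dict with "color" (384x512x3 uint8, red, green, blue), "vertical_fov" (degrees; the focal length in pixels is half the picture's height over the tangent of half this angle, whatever the lens; pixels are square), "cx", "cy" (the principal point, pixels), "k1" (the pictures are not rectified: a ray, as slopes to the right and down, at radius r is drawn at 1 + k1 r^2 times it, then the intrinsics apply), "rvec" (rotation vector, rad) and "tvec" (3), from world to camera coordinates, as OpenCV has them. Camera axes: x right, y down, z forward; pixel columns grow to the right and rows downward; lengths in m; the calibration is good to about 2 mm. A picture is of the moment at which its call begins. There is no depth.
- ticket.finish_job(): hands the job in; it is judged then, once.
The state is a dict: "t": time; "joint_pos": joint angles; "qd": joint speeds; "effort": joint torques, N m; "tcp_pos": TCP position; "eef_rot": TCP orientation; "ft_force": force on the tool from outside, world axes, zero at the start; "moment": the same for the moment, N m; "opening": opening from 0.0 (shut) to 1.0 (fully open); "grasp_force": force on a finger pad.
Only numpy, scipy, OpenCV 4.12 (cv2) and the standard library are available. Lean on these libraries where they do the work, as an engineer would, in place of code of your own. Each camera call takes 0.05 s, during which the arm holds its last target. There are 200 camera calls.

## Working session

There is one attempt and no reset: what is moved stays moved. The work goes in short steps, Python scripts to look and compute and a tool call to move; the robot and the scene stay as the last step left them, time stands still between calls to the robot, and variables do not carry over. Pictures are saved under pics/ and viewed, at most 10 in all, crops included, and the job is handed in when it is done.

Besides the shell and the picture viewer there is one more tool, called by a JSON object that holds its "method" and its "body", one argument or row to a line. drive_tool: Moves the arm, as the interface text tells. Its arguments: {"type":"object","properties":{"increments":{"type":"array"},"hand":{"type":"number"},"grip_force":{"type":"number"}},"required":["increments"]}

```bash
mkdir -p pics; cat > h.py <<'E'
import numpy as np, cv2
from workcell import sensors, eyes, ticket, ctrl
def cam(s):
    f=s["color"].shape[0]/2/np.tan(np.radians(s["vertical_fov"])/2)
    R=cv2.Rodrigues(np.array(s["rvec"],float))[0]; t=np.array(s["tvec"],float).ravel()
    return f,R,t
def ray(s,u,v):
    f,R,t=cam(s); d=np.array([(u-s["cx"])/f,(v-s["cy"])/f]); p=d.copy()
    for _ in range(20): p=d/(1+s["k1"]*(p@p))
    return -R.T@t, R.T@np.array([p[0],p[1],1.])
def onz(s,u,v,z):
    o,d=ray(s,u,v); return o+d*(z-o[2])/d[2]
def two(s1,p1,s2,p2):
    o1,d1=ray(s1,*p1); o2,d2=ray(s2,*p2)
    k=np.linalg.lstsq(np.c_[d1,-d2],o2-o1,rcond=None)[0]
    a,b=o1+d1*k[0],o2+d2*k[1]; return (a+b)/2,np.linalg.norm(a-b)
def proj(s,P):
    f,R,t=cam(s); q=R@np.array(P,float)+t; x=q[:2]/q[2]; x=x*(1+s["k1"]*(x@x)); return x*f+[s["cx"],s["cy"]]
def save(s,n,crop=None,k=1):
    im=s["color"]
    if crop: u0,v0,u1,v1=crop; im=im[v0:v1,u0:u1]
    im=cv2.resize(im,None,fx=k,fy=k,interpolation=cv2.INTER_CUBIC)
    cv2.imwrite("pics/"+n,im[:,:,::-1])
E
python3 - <<'E'
from h import *
import pickle
S={n:eyes.snapshot(n) for n in("scene","top")}
pickle.dump(S,open("s0.pkl","wb"))
im=np.vstack([S["scene"]["color"],S["top"]["color"]])
for n in S: save(S[n],n+"0.png",None,1.5); print(n,-cam(S[n])[1].T@cam(S[n])[2])
print(sensors.get_state())
E
```

```text
scene [ 0.70923581 -1.00687082  0.58685969]
top [ 0.40936024 -0.31511041  1.03364936]
{'t': 0.1, 'joint_pos': array([ 1.29368418e+00,  3.79405595e-01,  1.73470091e+00,  2.28100825e-05,
        1.02847881e+00, -3.33093743e-02]), 'qd': array([-0.00071969, -0.00176552, -0.00164994, -0.00042526, -0.00176921,
        0.00039957]), 'effort': array([ 3.29009413e-05, -7.65032029e+01, -4.35300171e+01,  6.51456323e-02,
        3.97293409e-02,  4.67808763e-05]), 'tcp_pos': array([0.16889248, 0.67897796, 0.22432988]), 'eef_rot': array([ 1.21605533e-01,  9.92578384e-01, -4.88849610e-04, -8.63744175e-05]), 'ft_force': array([-0.15974439, -1.28892871, -0.58455411]), 'moment': array([ 0.02170453,  0.01501664, -0.00817366]), 'grasp_force': 0.0, 'opening': 1.0025409707748891}
```

View pics/scene0.png

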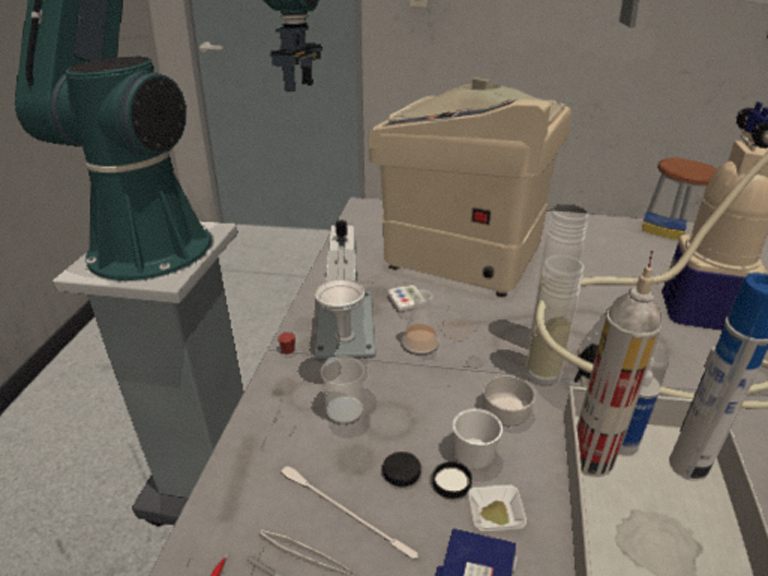

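View pics/top0.png

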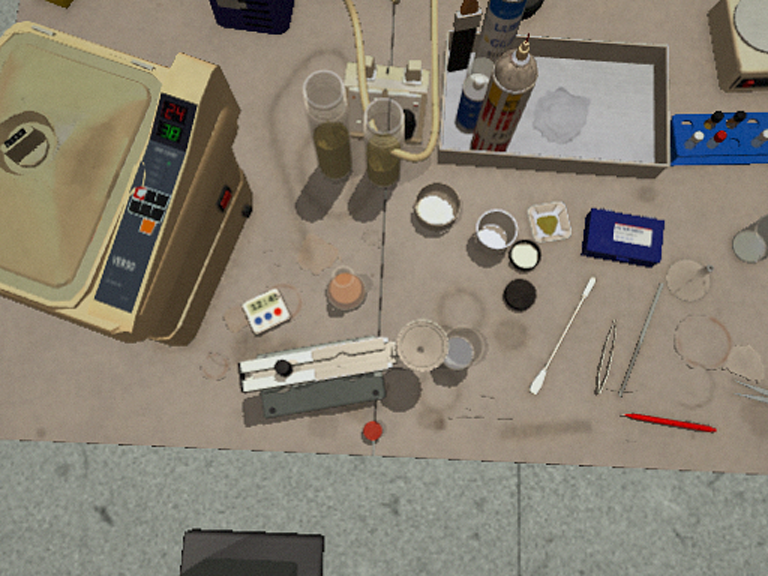

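Scene view: cap at about (342,230)/1.5, funnel (340,292), beaker (344,390). Top view: cap (284,368)/1.5, tube from (240,375) to (395,350), sleeve from about x=312, funnel (422,345), flask (347,288). Next, zoom in.

```bash
python3 - <<'E'
from h import *
import pickle
S=pickle.load(open("s0.pkl","rb"))
a=cv2.resize(S["top"]["color"][215:285,150:330],None,fx=4.4,fy=4.4,interpolation=cv2.INTER_CUBIC)
b=cv2.resize(S["scene"]["color"][140:210,195:265],None,fx=4,fy=4,interpolation=cv2.INTER_CUBIC)
c=np.zeros((a.shape[0]+b.shape[0],a.shape[1],3),np.uint8); c[:a.shape[0]]=a; c[a.shape[0]:,:b.shape[1]]=b
cv2.imwrite("pics/z1.png",c[:,:,::-1]); print(c.shape)
E
```

```text
(588, 792, 3)
```

View pics/z1.png

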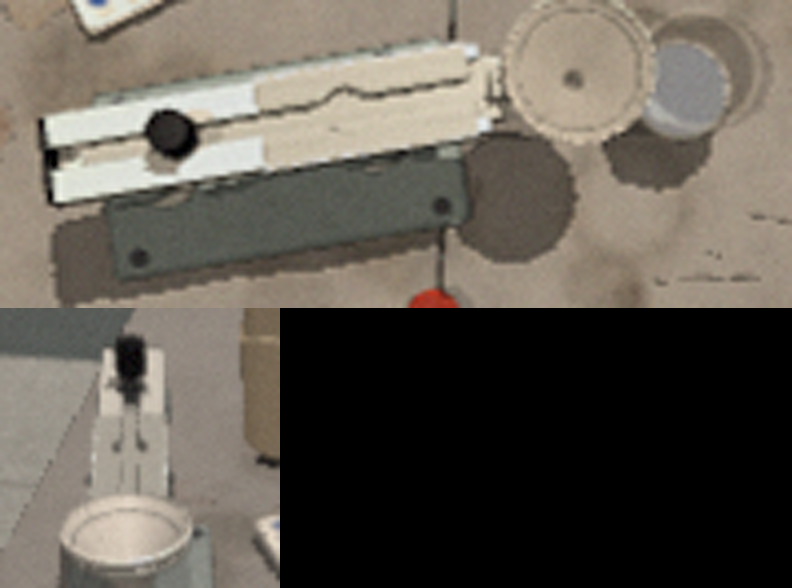

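Top crop: cap (171,133), sleeve from x≈258, hole bulge peaking at (345,90). Scene crop: cap (131,356), hole between dark marks (116,446) and (142,446).

```bash
python3 - <<'E'
from h import *
import pickle
S=pickle.load(open("s0.pkl","rb")); T,C=S["top"],S["scene"]
def blob(s,x0,y0,x1,y1,th=60):
    m=(s["color"][y0:y1,x0:x1].max(2)<th).astype(np.uint8)
    n,l,st,c=cv2.connectedComponentsWithStats(m); i=1+np.argmax(st[1:,4]); print(st[i]+[x0,y0,0,0,0])
    return c[i]+[x0,y0], st[i]+[x0,y0,0,0,0]
ct,_=blob(T,178,232,202,258); cc,_=blob(C,218,140,238,165)
print(ct,cc)
print("cap",two(T,ct,C,cc))
# axis direction from tube top edges in top view (z=.154): far/near edge points in crop
t=lambda u,v:(150+u/4.4,215+v/4.4); s_=lambda u,v:(195+u/4,140+(v-308)/4)
for n,p,z in(("farL",t(43,123),.154),("farR",t(470,45),.155),("nearL",t(55,203),.154),("nearR",t(480,132),.155),("hole",t(347,112),.155),("bulge",t(345,90),.155),("fun",t(578,70),.168),("sl",t(262,145),.155)):
    print(n,onz(T,*p,z).round(4))
print("hole scene",onz(C,*s_(129,446),.155).round(4))
print("fun scene",two(T,t(578,70),C,s_(126,535)))
E
```

```text
[183 240  12  11  96]
[224 147   7  16  85]
[188.69791667 245.04166667] [227.07058824 153.68235294]
cap (array([ 0.50146761, -0.18343301,  0.16941815]), np.float64(0.0006151561625469351))
farL [ 0.505  -0.1227  0.154 ]
farR [ 0.5495 -0.3159  0.155 ]
nearL [ 0.4691 -0.1314  0.154 ]
nearR [ 0.5097 -0.3222  0.155 ]
hole [ 0.5161 -0.2611  0.155 ]
bulge [ 0.5262 -0.2596  0.155 ]
fun [ 0.5383 -0.3652  0.168 ]
sl [ 0.4993 -0.2233  0.155 ]
hole scene [ 0.5193 -0.2629  0.155 ]
fun scene (array([ 0.54037512, -0.36539995,  0.15998333]), np.float64(0.0019472436781206143))
```

Cap at about (0.500, -0.186), boom direction (0.213, -0.977), hole about 78 mm out. These agree with the tube end (60 mm behind the cap) and the funnel distance. Going up and over now.

{"method": "drive_tool", "body": {
  "increments": [
    [[0,0,-0.062,0],[0,0,-0.062,0],[0,0,-0.062,0],[0,0,-0.062,0],[0,0,-0.062,0],[0,0,-0.02,0],[-0.043,-0.021,0,0],[-0.043,-0.021,0,0],[-0.043,-0.021,0,0],[-0.043,-0.021,0,0],[-0.043,-0.021,0,0],[-0.043,-0.021,0,0]]
  ],
  "hand": -0.1,
  "grip_force": 8
}}

```text
t: 1.6
tcp_pos: [0.3899, 0.4935, 0.5536]
eef_rot: [0.122, 0.993, -0.001, -0.001]
ft_force: [-0.8, 0.6, 0.1]
opening: 0.55
grasp_force: 0.0
```

{"method": "drive_tool", "body": {
  "increments": [
    [[-0.043,-0.021,0,0],[-0.043,-0.021,0,0],[-0.043,-0.021,0,0],[-0.012,-0.047,0,0],[-0.012,-0.047,0,0],[-0.012,-0.047,0,0],[-0.012,-0.047,0,0],[-0.012,-0.047,0,0],[-0.012,-0.047,0,0],[-0.012,-0.047,0,0],[-0.012,-0.047,0,0],[-0.012,-0.047,0,0]]
  ]
}}

```text
t: 3.1
tcp_pos: [0.5011, -0.0356, 0.5538]
eef_rot: [0.122, 0.993, 0.0, -0.001]
ft_force: [0.6, 0.2, 0.6]
opening: 0.548
grasp_force: 0.0
```

{"method": "drive_tool", "body": {
  "increments": [
    [[-0.012,-0.0485,0,0],[-0.012,-0.0485,0,0],[-0.012,-0.0485,0,0],[0,0,0.04,-0.153],[0,0,0.05,-0.153],[0,0,0.05,-0.152],[0,0,0.05,0],[0,0,0.05,0],[0,0,0.04,0],[0,0,0,0],[0,0,0,0]]
  ]
}}

```text
t: 4.47
tcp_pos: [0.5019, -0.1842, 0.2761]
eef_rot: [-0.107, 0.994, -0.0, 0.0]
ft_force: [0.4, 0.1, 0.3]
opening: 0.549
grasp_force: 0.0
```

```bash
python3 - <<'E'
from h import *
from scipy.spatial.transform import Rotation as Ro
st=sensors.get_state(); p=np.array(st["tcp_pos"]); R=Ro.from_quat(st["eef_rot"]).as_matrix()
print(p,R.round(3).tolist(),st["ft_force"],ctrl.tip_reach)
T=eyes.snapshot("top"); C=eyes.snapshot("scene")
a=cv2.resize(T["color"][190:290,150:300],None,fx=4,fy=4); b=cv2.resize(C["color"][60:210,190:270],None,fx=2.5,fy=2.5)
c=np.zeros((400,800,3),np.uint8); c[:,:600]=a; c[:375,600:800]=b; cv2.imwrite("pics/z2.png",c[:,:,::-1])
print([proj(C,p+R@[0,0,.011]),proj(T,p+R@[0,0,.011])], proj(C,[.4998,-.1857,.175]),proj(T,[.4998,-.1857,.187]))
E
```

```text
[ 0.50189451 -0.1841656   0.27614223] [[-0.977, -0.213, 0.001], [-0.213, 0.977, -0.0], [-0.001, -0.001, -1.0]] [0.40241351 0.08316973 0.28292731] 0.011
[array([225.64563141, 117.81707657]), array([181.3529757 , 238.80622881])] [226.2443981  152.00761929] [188.53395871 245.07657518]
```

View pics/z2.png

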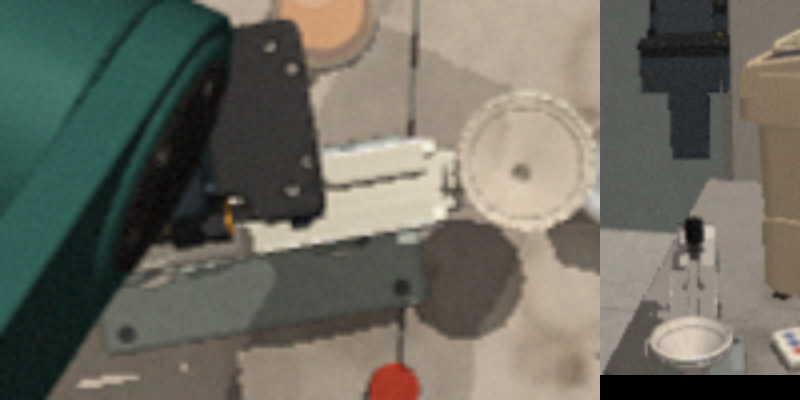

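The view shows the gripper centred over the cap (cap crop (694,233), finger (690,158)), fingers lined up along the tube. Descending around the cap with the gripper open about 50 mm.

{"method": "drive_tool", "body": {
  "increments": [
    [[0,0,0.025,0],[0,0,0.025,0],[0,0,0.025,0],[0,0,0.014,0],[0,0,0.009,0],[0,0,0,0],[0,0,0,0]]
  ]
}}

```text
t: 5.45
tcp_pos: [0.5019, -0.1842, 0.1777]
eef_rot: [-0.107, 0.994, -0.0, 0.0]
ft_force: [-0.5, -0.4, 1.1]
opening: 0.554
grasp_force: 0.0
```

{"method": "drive_tool", "body": {
  "increments": [
    [[0,0,0,0],[0,0,0,0],[0,0,0,0],[0,0,0,0]]
  ],
  "hand": 0.42,
  "grip_force": 4
}}

```text
t: 5.95
tcp_pos: [0.5014, -0.184, 0.177]
eef_rot: [-0.107, 0.994, -0.0, 0.0]
ft_force: [-0.5, -0.3, -0.4]
opening: 0.29
grasp_force: 0.0
```

{"method": "drive_tool", "body": {
  "increments": [
    [[0,0,0,0],[0,0,0,0],[0,0,0,0],[0,0,0,0]]
  ],
  "hand": 1,
  "grip_force": 4
}}

```text
t: 6.45
tcp_pos: [0.5014, -0.184, 0.1769]
eef_rot: [-0.107, 0.994, -0.0, 0.0]
ft_force: [0.6, -0.8, 0.0]
opening: 0.219
grasp_force: 4.0
```

{"method": "drive_tool", "body": {
  "increments": [
    [[0,0,0,0],[0,0,0,0],[0,0,0.002,0],[0,0,0.002,0],[0,0,0.002,0],[0,0,0,0],[0,0,0,0]]
  ],
  "grip_force": 30
}}

```text
t: 7.32
tcp_pos: [0.5016, -0.184, 0.1712]
eef_rot: [-0.107, 0.994, -0.0, 0.0]
ft_force: [-2.1, 1.2, 7.5]
opening: 0.211
grasp_force: 30.0
```

{"method": "drive_tool", "body": {
  "increments": [
    [[0,-0.001,0,0],[0,-0.001,0,0],[0,-0.002,0,0],[0,-0.002,0,0],[0,-0.002,0,0],[0,0,0,0]]
  ]
}}

```text
t: 8.07
tcp_pos: [0.5033, -0.192, 0.1713]
eef_rot: [-0.107, 0.994, -0.0, 0.0]
ft_force: [-2.1, 0.5, 7.5]
opening: 0.213
grasp_force: 30.0
```

{"method": "drive_tool", "body": {
  "increments": [
    [[0,-0.004,0,0],[0,-0.004,0,0],[0,-0.004,0,0],[0,-0.004,0,0],[0,-0.004,0,0],[0,-0.004,0,0],[0,-0.004,0,0],[0,0,0,0]]
  ]
}}

```text
t: 9.07
tcp_pos: [0.5093, -0.2196, 0.1713]
eef_rot: [-0.107, 0.994, -0.0, 0.0]
ft_force: [-3.3, -1.8, 7.4]
opening: 0.212
grasp_force: 30.0
```

Boom is out 36 mm with low forces. Opening slightly so the button rides under the wall, then pushing with the rear finger.

{"method": "drive_tool", "body": {
  "increments": [
    [[0,0,0,0],[0,0,0,0],[0,0,0,0],[0,-0.002,0,0],[0,-0.002,0,0],[0,-0.002,0,0],[0,-0.002,0,0]]
  ],
  "hand": 0.45,
  "grip_force": 10
}}

```text
t: 9.95
tcp_pos: [0.5107, -0.2269, 0.1709]
eef_rot: [-0.107, 0.994, 0.0, -0.0]
ft_force: [-0.6, 5.9, 0.7]
opening: 0.275
grasp_force: 2.5
```

{"method": "drive_tool", "body": {
  "increments": [
    [[0,-0.002,0,0],[0,-0.002,0,0],[0,-0.002,0,0],[0,-0.002,0,0]]
  ]
}}

```text
t: 10.45
tcp_pos: [0.5124, -0.2348, 0.1709]
eef_rot: [-0.107, 0.994, 0.0, -0.0]
ft_force: [-0.3, 5.3, 1.9]
opening: 0.273
grasp_force: 2.5
```

{"method": "drive_tool", "body": {
  "increments": [
    [[0,-0.002,0,0],[0,-0.002,0,0],[0,-0.002,0,0],[0,-0.002,0,0],[0,-0.002,0,0]]
  ]
}}

```text
t: 11.08
tcp_pos: [0.5145, -0.2446, 0.1709]
eef_rot: [-0.107, 0.994, 0.0, -0.0]
ft_force: [-0.6, 5.4, 2.1]
opening: 0.28
grasp_force: 2.5
```

{"method": "drive_tool", "body": {
  "increments": [
    [[0,-0.002,0,0],[0,-0.002,0,0]]
  ]
}}

```text
t: 11.32
tcp_pos: [0.5154, -0.2485, 0.1709]
eef_rot: [-0.107, 0.994, 0.0, -0.0]
ft_force: [-0.7, 5.0, 1.9]
opening: 0.276
grasp_force: 2.5
```

{"method": "drive_tool", "body": {
  "increments": [
    [[0,-0.002,0,0],[0,-0.002,0,0]]
  ]
}}

```text
t: 11.58
tcp_pos: [0.5162, -0.2525, 0.1709]
eef_rot: [-0.107, 0.994, 0.0, -0.0]
ft_force: [-0.5, 5.1, 1.6]
opening: 0.272
grasp_force: 2.5
```

{"method": "drive_tool", "body": {
  "increments": [
    [[0,-0.002,0,0],[0,-0.002,0,0]]
  ]
}}

```text
t: 11.82
tcp_pos: [0.5171, -0.2564, 0.1709]
eef_rot: [-0.107, 0.994, 0.0, -0.0]
ft_force: [-1.6, 4.4, 2.5]
opening: 0.28
grasp_force: 2.4
```

{"method": "drive_tool", "body": {
  "increments": [
    [[0,-0.0015,0,0],[0,-0.0015,0,0]]
  ]
}}

```text
t: 12.08
tcp_pos: [0.5178, -0.2593, 0.171]
eef_rot: [-0.107, 0.994, -0.0, -0.0]
ft_force: [-2.0, 3.6, 2.5]
opening: 0.273
grasp_force: 2.2
```

{"method": "drive_tool", "body": {
  "increments": [
    [[0,-0.0015,0,0],[0,0,0,0]]
  ]
}}

```text
t: 12.32
tcp_pos: [0.5183, -0.261, 0.1711]
eef_rot: [-0.107, 0.994, -0.0, 0.0]
ft_force: [-0.3, 1.7, 1.1]
opening: 0.273
grasp_force: 0.5
```

{"method": "drive_tool", "body": {
  "increments": [
    [[0,-0.0015,0,0],[0,0,0,0]]
  ]
}}

```text
t: 12.58
tcp_pos: [0.5186, -0.2624, 0.171]
eef_rot: [-0.107, 0.994, -0.0, 0.0]
ft_force: [-0.5, -1.2, 0.8]
opening: 0.275
grasp_force: 0.0
```

Contact force vanished, which could be the button popping up. Feeling a little further.

{"method": "drive_tool", "body": {
  "increments": [
    [[0,-0.0015,0,0],[0,0,0,0]]
  ]
}}

```text
t: 12.82
tcp_pos: [0.5188, -0.2637, 0.1709]
eef_rot: [-0.107, 0.994, 0.0, 0.0]
ft_force: [-1.0, 0.9, 0.9]
opening: 0.274
grasp_force: 0.7
```

{"method": "drive_tool", "body": {
  "increments": [
    [[0,-0.001,0,0],[0,0,0,0]]
  ]
}}

```text
t: 13.08
tcp_pos: [0.5189, -0.2644, 0.1709]
eef_rot: [-0.107, 0.994, 0.0, -0.0]
ft_force: [0.6, 6.2, 2.8]
opening: 0.276
grasp_force: 2.3
```

```bash
python3 - <<'E'
from h import *
C=eyes.snapshot("scene"); T=eyes.snapshot("top")
c=np.zeros((500,800,3),np.uint8)
c[:,:400]=cv2.resize(C["color"][120:220,190:270],None,fx=5,fy=5); c[:400,400:]=cv2.resize(T["color"][200:300,190:290],None,fx=4,fy=4)
cv2.imwrite("pics/z3.png",c[:,:,::-1])
E
```

```text
(no output)
```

View pics/z3.png

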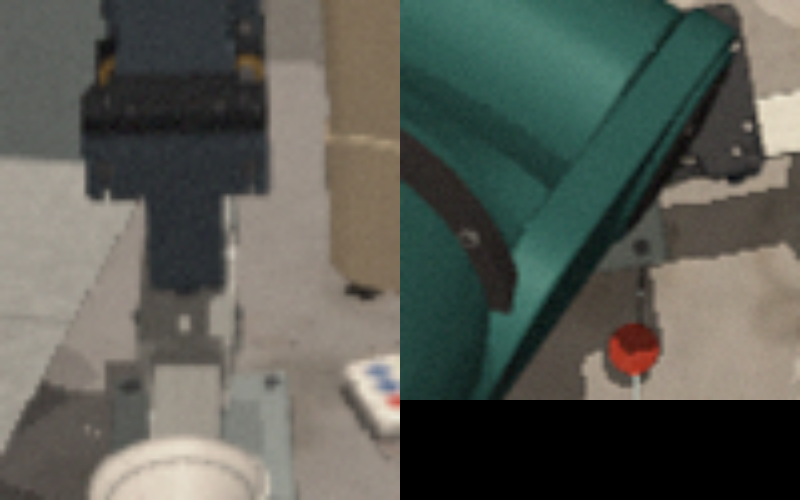

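The fingers still hide the cap. Backing off, opening, and rising to look.

{"method": "drive_tool", "body": {
  "increments": [
    [[0,0.0015,0,0],[0,0.001,0,0],[0,0,0,0],[0,0,0,0],[0,0,-0.02,0],[0,0,-0.03,0],[0,0,-0.04,0],[0,0,-0.03,0],[0,0,0,0]]
  ],
  "hand": 0.1
}}

```text
t: 14.3
tcp_pos: [0.5196, -0.2628, 0.2948]
eef_rot: [-0.107, 0.994, -0.002, 0.002]
ft_force: [0.8, 0.9, -0.9]
opening: 0.448
grasp_force: 0.0
```

```bash
python3 - <<'E'
from h import *
C=eyes.snapshot("scene"); T=eyes.snapshot("top")
c=np.zeros((560,800,3),np.uint8)
c[:,:560]=cv2.resize(C["color"][140:220,190:270],None,fx=7,fy=7,interpolation=cv2.INTER_CUBIC); c[:360,560:]=cv2.resize(T["color"][190:310,220:300],None,fx=3,fy=3)
cv2.imwrite("pics/z4.png",c[:,:,::-1])
m=(C["color"][140:175,215:240].max(2)<60).astype(np.uint8)
n,l,st,ce=cv2.connectedComponentsWithStats(m)
print(st[1:]+[215,140,0,0,0],ce[1:]+[215,140])
d=np.array([.213,-.977,0])
for b in(.074,.076,.078,.080,.082): print(b,proj(C,np.array([.5012,-.184,.187])+d*b),proj(C,np.array([.5012,-.184,.163])+d*b))
print(proj(C,[.5012,-.184,.187]),proj(C,[.5012,-.184,.163]))
E
```

```text
[[227 150   3   7  15]
 [223 162   8  13  89]] [[227.6        152.86666667]
 [226.50561798 167.93258427]]
0.074 [226.33102793 161.06256394] [226.78020265 170.11561913]
0.076 [226.31939154 161.45933304] [226.76983386 170.52446035]
0.078 [226.3077194  161.85767821] [226.75943549 170.93489448]
0.08 [226.29601137 162.25760851] [226.74900741 171.34693047]
0.082 [226.28426729 162.65913307] [226.73854954 171.76057732]
[226.73770236 147.41300941] [227.14395904 156.03204076]
```

View pics/z4.png

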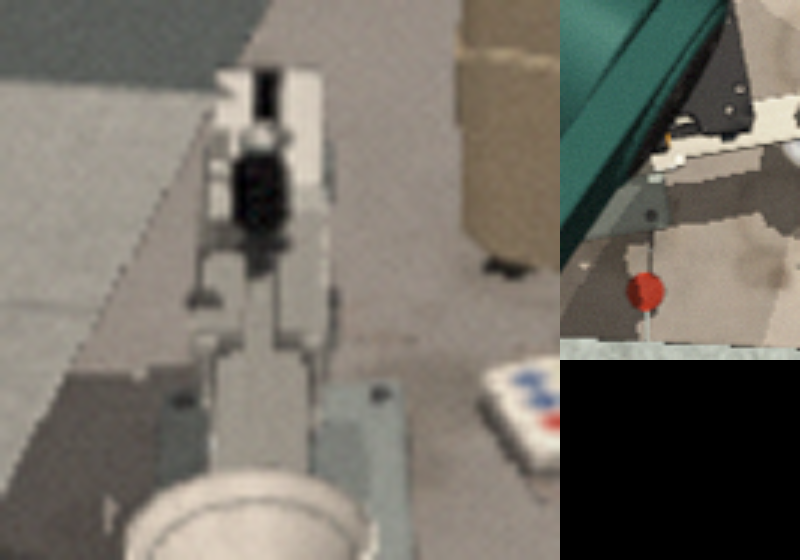

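Scene: cap at crop (260,195), i.e. rows 162–175, at a height and place that fit fully up at about 78 mm. I'll confirm by touching the cap top lightly with closed fingers: 187 mm if popped up, 183 mm if riding under the wall.

{"method": "drive_tool", "body": {
  "increments": [
    [[0,0,0,0],[0,0,0,0],[0,0,0.03,0],[0,0,0.03,0],[0,0,0.02,0],[0,0,0.01,0],[0,0,0.003,0],[0,0,0,0]]
  ],
  "hand": 1,
  "grip_force": 5
}}

```text
t: 15.4
tcp_pos: [0.5187, -0.2623, 0.1986]
eef_rot: [-0.107, 0.994, -0.0, 0.0]
ft_force: [-0.3, -0.5, 0.1]
opening: 0.006
grasp_force: 0.0
```

{"method": "drive_tool", "body": {
  "increments": [
    [[0,0,0.0015,0],[0,0,0,0]]
  ]
}}

```text
t: 15.65
tcp_pos: [0.519, -0.2624, 0.1973]
eef_rot: [-0.107, 0.994, -0.0, 0.001]
ft_force: [-0.8, 0.4, 3.9]
opening: 0.008
grasp_force: 2.3
```

{"method": "drive_tool", "body": {
  "increments": [
    [[0,0,0.0015,0],[0,0,0,0]]
  ]
}}

```text
t: 15.9
tcp_pos: [0.519, -0.2625, 0.1958]
eef_rot: [-0.107, 0.994, -0.0, 0.001]
ft_force: [-0.9, 0.9, 6.1]
opening: 0.006
grasp_force: 2.7
```

Contact at fingertip height 187 mm with the spring at about 5 N: the button is fully up. Lifting clear.

{"method": "drive_tool", "body": {
  "increments": [
    [[0,0,-0.01,0],[0,0,-0.03,0],[0,0,-0.05,0],[0,0,-0.05,0],[0,0,-0.05,0],[0,0,-0.03,0],[0,0,0,0],[0,0,0,0]]
  ]
}}

```text
t: 16.9
tcp_pos: [0.5181, -0.2619, 0.4143]
eef_rot: [-0.107, 0.994, 0.0, -0.0]
ft_force: [0.7, -0.0, -0.3]
opening: 0.002
grasp_force: 0.0
```

```bash
python3 - <<'E'
from h import *
C=eyes.snapshot("scene"); T=eyes.snapshot("top")
c=np.zeros((500,800,3),np.uint8)
c[:,:400]=cv2.resize(C["color"][140:290,190:310],(400,500),interpolation=cv2.INTER_CUBIC); c[:400,400:]=cv2.resize(T["color"][180:300,220:340],(400,400))
cv2.imwrite("pics/z5.png",c[:,:,::-1])
m=(C["color"][158:180,215:240].max(2)<60).astype(np.uint8)
n,l,st,ce=cv2.connectedComponentsWithStats(m); print(st[1:]+[215,158,0,0,0],ce[1:]+[215,158]); print(sensors.get_state()["ft_force"])
E
```

```text
[[223 162   8  17 100]] [[226.49 168.92]]
[-0.20376512 -0.02768907  0.02241713]
```

View pics/z5.png

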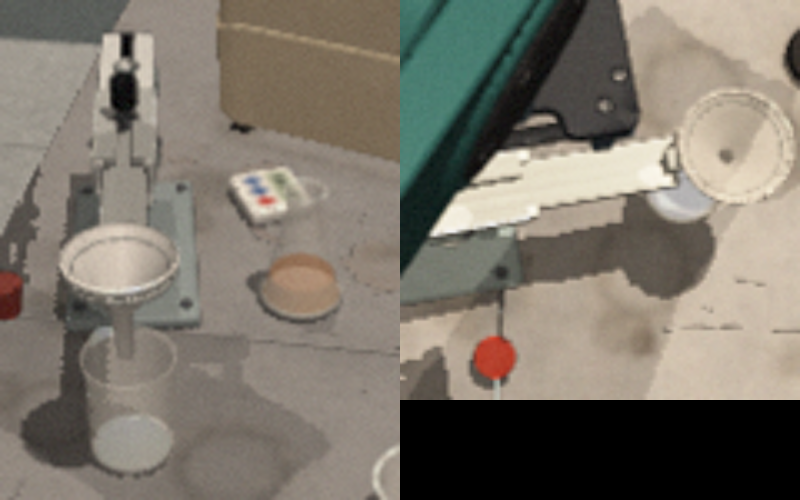

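The funnel (crop (120,262)) now stands over the beaker (130,400), the flask hasn't been disturbed, and the cap (122,92) is up. The arm is touching nothing, so I'm handing in.

```bash
python3 -c "
from workcell import ticket
print(ticket.finish_job())"
```

```text
the job is handed in; nothing more can be done
None
```

The boom is locked in the second hole, about 79 mm out, with the button fully up and the funnel over the beaker; beaker and flask look undisturbed, and I handed the job in at about 17 s with the arm clear (no verdict came back).

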